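Jog the bead sifter by its bayonet lid

ROBOT

A 7-joint arm with a two-finger parallel gripper is mounted at the origin on the work surface. World frame = base frame: x ahead of the robot, y to its left, z up, the work surface at z = 0. Lengths are in m, angles in rad, forces in N, time in s.
With the tool pointing down it reaches from about 0.4 to 0.85 m from the base axis. Payload 4.4 kg.
Tool frame: the origin (TCP) lies midway between the tips of the shut fingers; the grasp point (between the pads) lies 19 mm behind it; z points along the fingers, y is the direction in which the jaws open and shut (so a half turn about z gives the same grasp; the last joint's range is limited). The gripper opens to 94 mm and grips with 3 to 60 N. Pads are 16 mm wide; open, the fingers measure 119 mm over their backs; the gripper's body (75 mm by 177 mm) begins 78 mm behind the grasp point.
Start: joints at [-1.305, 0.628, 0.038, 1.517, -0.027, 0.996, -0.02], TCP at [0.212, 0.615, 0.205] pointing down, gripper open.
Joint ranges: [-3.06, 3.06], [-0.37, 2.12], [-1.25, 1.32], [0.18, 2.47], [-1.1, 4.24], [0.23, 1.98], [-2.94, 2.94]. Speed limits (rad/s): [2.57, 2.57, 3.14, 3.14, 3.14, 3.14, 3.14].

INTERFACE

Orientations are given as a 3x3 rotation matrix whose columns are the frame's x, y, z axes.
In Python, from plant import bot gives the robot as it stands.
- The arm moves only by the shell command python3 -m pendant 'ROWS' [FORCE]. ROWS is JSON, a list of rows, each an object of numbers: "hand": the opening, from 0 (shut) to 1 (fully open); "dx", "dy", "dz": the shift along the tool's x, y, z in cm; "rx", "ry", "rz": the turn, a rotation vector about the tool's x, y, z in rad. In form: [{"hand": .., "dx": .., "dy": .., "dz": .., "rx": .., "ry": .., "rz": ..}, ...]. A call has 1 to 20 rows; each row shifts and turns the pose as measured when the row begins, along the tool's axes as they then stand; what a row does not reach is not made up. A row lasts 1/10 s, in which the tool goes at most 50 mm and 8.59 degrees, less where a joint would pass 70% of its speed; a pose out of reach is approached as far as the arm can. A call is refused whole if a number of a shift passes 5 or a number of a turn 0.15, either way. A call with a gripper value outside its range is refused whole. The fingers move at their own pace and stop on an object; FORCE is the grip in N (left out, the last holds). Time passes only in rows, so rows that do not move let the fingers close. It gives the time, the measured TCP pose, the force and the opening at its end, in the units of the state.
- bot.state(): the state, without advancing time (a new reading comes with each control period).
- bot.get_image(name): name is "side" or "top"; returns (picture, depth): 400x640x3 uint8, blue, green, red; 400x640 float32, m along the optical axis (not along the pixel's ray), 0 where there is no reading.
- bot.get_calibration(name): a dict with "fx", "fy", "cx", "cy" (pixels), "k1" (the pictures are not rectified: a ray, as slopes to the right and down, at radius r is drawn at 1 + k1 r^2 times it, then the intrinsics apply), "rvec" (rotation vector, rad) and "tvec" (3), from world to camera coordinates, as OpenCV has them. Camera axes: x right, y down, z forward; pixel columns grow to the right and rows downward; lengths in m; the calibration is good to about 2 mm. A picture is of the moment at which its call begins. get_calibration takes no time and is no camera call.
- bot.job_done(): hands the job in, once; it reports no verdict.
The state is a dict: "t": time; "qpos": joint angles; "joint_velocities": joint speeds; "tau": joint torques, N m; "tcp_pos": TCP position; "orientation": TCP orientation; "ft_force": force on the tool from outside, world axes, zero at the start; "torque": the same for the moment, N m; "grip_width": opening from 0.0 (shut) to 1.0 (fully open).
Only numpy, scipy, OpenCV 4.12 (cv2) and the standard library are available. Lean on these libraries where they do the work, as an engineer would, in place of code of your own. Each camera call takes 0.05 s, during which the arm holds its last target.

TASK

Give the bead sifter a test jog: first push its catch drawer fully home, then set the loose bayonet lid into the round collar on top, its two ears down through the two gaps, and twist it clockwise (seen from above) half-way to the lock, so that its rib points at the raised jog bars. Hold it there against the return spring without ever turning it on into the lock click, and leave everything else on the table where it is. The job finishes while you are still gripping the lid, half-turned, in its collar.

Things in the scene. Friction and masses are not known exactly. Their poses are not given: they have to be found in the camera images.
- sifter: Bead sifter, fixed to the table: grey box 150 (x) x 170 (y) x 62 mm with a round aluminium pan, outside diameter 134, rising to the collar at 105 mm. Origin on the table under the pan's axis. z up; x points from the drawer front to the machine's back, so the drawer comes out towards -x.
- collar (a point): Centre of the bayonet collar's top face, 105 mm above the table; axes as sifter. Bore 106 mm inside two lips 5 mm thick. Two opposite gaps in the lips, 20 mm wide, on its +x and -x sides. Below the lips a channel, 122 mm diameter, 8 mm high; its floor, the ledge that carries the seated lid, is 13 mm below this point.
- jog_bar (a point): One of the two raised dark bars (11 x 3.5 x 3 mm) on the collar's rim, 45 degrees clockwise (seen from above) from the gaps: jog, half-way. Its twin is opposite; axes as sifter. Round studs at 90 degrees mark lock. The lid turns clockwise only. At about 64 degrees its ears meet spring balls (the click: a rise of about 0.2 N m); past 72 counts as locked.
- catch_drawer (a joint): Opening of the catch drawer in the sifter's front, in m: 0 is fully home against its stop, 0.085 fully out. Slides with about 1.5 N of friction and no spring, stays where it is left.
- drawer_pull (a point): Middle of the front face of the drawer's pull, a block 22 deep (x) x 44 wide (y) x 20 mm high, 22 to 42 mm above the table, on a front panel 116 wide, 11 to 49 mm above the table. Moves with the drawer; axes as sifter. Home, this point lies 103 mm in front (-x) of the collar's axis.
- lid_knob (a point): Loose lid, flat on the table; point on its axis, 30 mm above its underside. Clear disc 100 mm diameter, 6 thick, white edge; two ears 15 wide, 6 thick reach 58 mm from the axis at +x and -x; low rib along x. Oblong white knob 58 (x) x 30 (y) mm, 6 to 42 mm above the underside: grip it across the 30 mm, tips above the disc. Same if turned half round. 0.12 kg.
- jog_ring (a joint): Turn of the spring-loaded jog ring inside the collar, rad, 0 at rest. The lid's ears push it after about 0.07 rad of turn from the gaps' middle, so it then reads the lid's turn less 0.07: about 0.72 at the jog bars. It pushes back with 0.06 N m at 0 and 0.15 at jog: a lid let go turns back.
- dish: White ceramic dish, 96 mm across, 26 high; bystander. Origin under its centre.
- pliers: Stainless flat-nose pliers lying flat, about 135 long, 45 wide, 9 high; bystander. Origin under the pivot.
- organizer: Closed clear bead organizer, 110 x 180 x 33 mm; bystander. Origin under its centre.
- tin: Small round aluminium tin, 67 across, 26 high, lid closed; bystander. Origin under its centre.
Not all that is in view belongs to the job. Of the things that look like the part that bears lid_knob, take the one that is farthest to the robot's right at the start.

How it is judged:
By the outcome, as a careful person would: the job done as asked, in the order asked, and still so for the second after the job is handed in, while the arm keeps its last pose, push and grip.
It also fails if it takes over 64 s, if anything falls off the work surface, if the arm or the gripper's body presses on something with over 40 N, if the wrist force passes 120 N, or if a joint passes its speed limit or range.

## Working session

There is one attempt and no reset: what is moved stays moved. The work goes in short steps, Python scripts to look and compute and a shell command to move; the robot and the scene stay as the last step left them, time stands still between calls to the robot, and variables do not carry over. Pictures are saved under pics/ and viewed, and the job is handed in when it is done.

```bash
ls; mkdir -p pics; cat > h.py <<'E'
import numpy as np, cv2
from plant import bot
def cal(n):
    c=bot.get_calibration(n); K=np.array([[c['fx'],0,c['cx']],[0,c['fy'],c['cy']],[0,0,1.]])
    R=cv2.Rodrigues(np.array(c['rvec'],float))[0]; t=np.array(c['tvec'],float).ravel()
    return c,K,R,t
def ray(n,uv):
    c,K,R,t=cal(n)
    uv=np.atleast_2d(np.array(uv,float))
    d=np.stack([(uv[:,0]-c['cx'])/c['fx'],(uv[:,1]-c['cy'])/c['fy']],1)
    p=d.copy()
    for _ in range(20): p=d/(1+c['k1']*(p**2).sum(1,keepdims=True))
    v=np.c_[p,np.ones(len(p))]@R
    return -R.T@t, v
def plane(n,uv,z):
    o,v=ray(n,uv); s=(z-o[2])/v[:,2]; return o+v*s[:,None]
def depthpt(n,uv,d):
    o,v=ray(n,uv); return o+v*np.atleast_1d(d)[:,None]
def proj(n,P):
    c,K,R,t=cal(n); P=np.atleast_2d(P)@R.T+t
    p=P[:,:2]/P[:,2:]; p=p*(1+c['k1']*(p**2).sum(1,keepdims=True))
    return p*[c['fx'],c['fy']]+[c['cx'],c['cy']]
def tri(n1,uv1,n2,uv2):
    o1,v1=ray(n1,uv1);o2,v2=ray(n2,uv2);v1=v1[0];v2=v2[0]
    A=np.c_[v1,-v2];s=np.linalg.lstsq(A,o2-o1,rcond=None)[0]
    a=o1+v1*s[0];b=o2+v2*s[1];return (a+b)/2,np.linalg.norm(a-b)
E
python3 - <<'E'
from h import *
for n in('side','top'):
    im,d=bot.get_image(n); cv2.imwrite(f'pics/{n}0.png',im); np.save(f'{n}0.npy',d)
    c,K,R,t=cal(n); print(n,c['fx'],c['k1'],-R.T@t,R[2])
s=bot.state();print(s)
E
```

```text
pics
side 495.65054289356715 -0.07616253728177474 [0.03377501 0.86622983 1.20736355] [ 0.31482565 -0.57017169 -0.75880765]
top 373.55178645226084 -0.07069185775540981 [0.40019204 0.00598375 1.16554754] [ 0.07463714 -0.01892604 -0.99703114]
{'t': 0.1, 'qpos': array([-1.30478515,  0.62924182,  0.03843939,  1.51824667, -0.02703072,
        0.99629175, -0.019997  ]), 'joint_velocities': array([ 2.28362504e-04, -3.89498340e-05,  3.34666443e-04, -1.21445131e-03,
       -5.34952231e-04, -1.59795638e-03,  6.06488137e-04]), 'tau': array([ 3.79898585e-03, -5.50790834e+01,  1.14746891e+00, -1.87116122e+01,
       -5.22061740e-02,  1.92645402e-02,  7.64330252e-05]), 'tcp_pos': array([0.21150849, 0.61400356, 0.20466044]), 'orientation': array([[-9.45450990e-01,  3.25763895e-01, -5.56734885e-04],
       [ 3.25764370e-01,  9.45449679e-01, -1.57490527e-03],
       [ 1.33175449e-05, -1.67036013e-03, -9.99998605e-01]]), 'ft_force': array([ 0.16833795, -1.24097557, -0.94485403]), 'torque': array([ 0.0015867 ,  0.00833175, -0.02462965]), 'grip_width': 1.001801287727834}
```

View pics/side0.png

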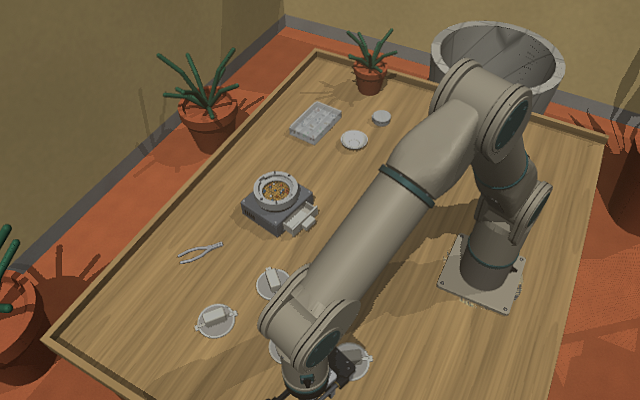

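View pics/top0.png

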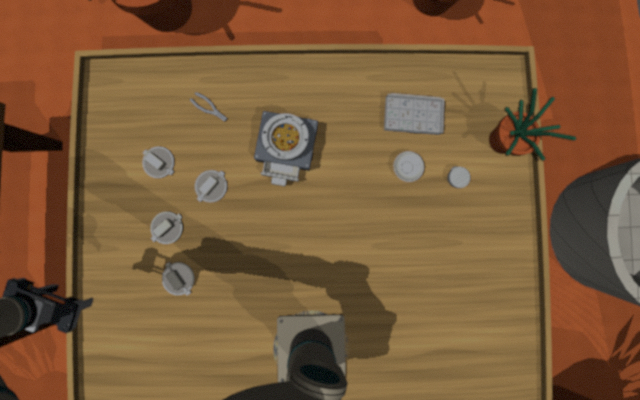

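```bash
python3 - <<'E'
from h import *
im=cv2.imread('pics/top0.png')
a=cv2.resize(im[95:215,180:340],None,fx=5,fy=5,interpolation=cv2.INTER_CUBIC); cv2.imwrite('pics/topc.png',a)
im=cv2.imread('pics/side0.png')
a=cv2.resize(im[160:310,190:350],None,fx=4,fy=4,interpolation=cv2.INTER_CUBIC); cv2.imwrite('pics/sidec.png',a)
for p in [(158,162),(210,186),(166,228),(178,279)]: print(p,plane('top',p,0.006)[0], proj('side',plane('top',p,0.006))[0])
E
```

```text
(158, 162) [0.58262826 0.47154562 0.006     ] [216.06549427 319.01160204]
(210, 186) [0.50430505 0.3058211  0.006     ] [273.56394276 283.19633296]
(166, 228) [0.37545946 0.44324151 0.006     ] [288.4083859  344.63635099]
(178, 279) [0.21828601 0.4051245  0.006     ] [350.14626459 359.35158574]
```

View pics/topc.png

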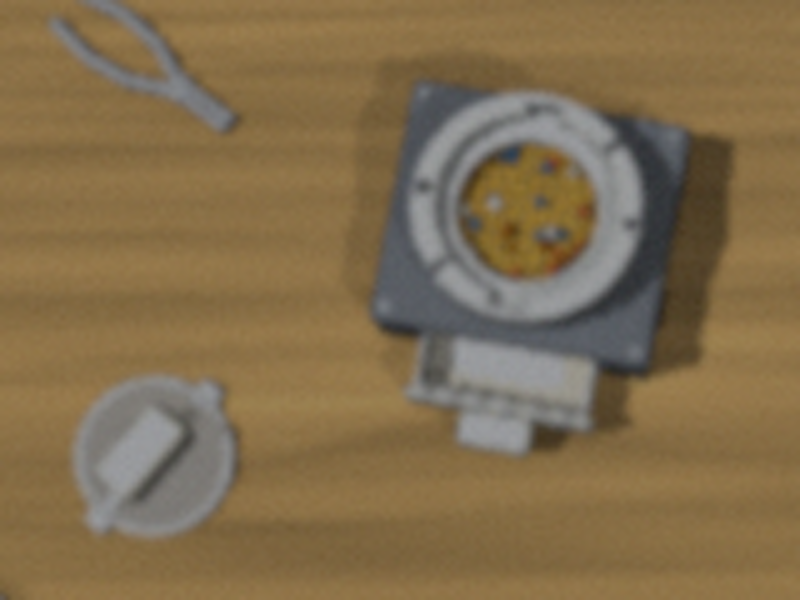

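View pics/sidec.png

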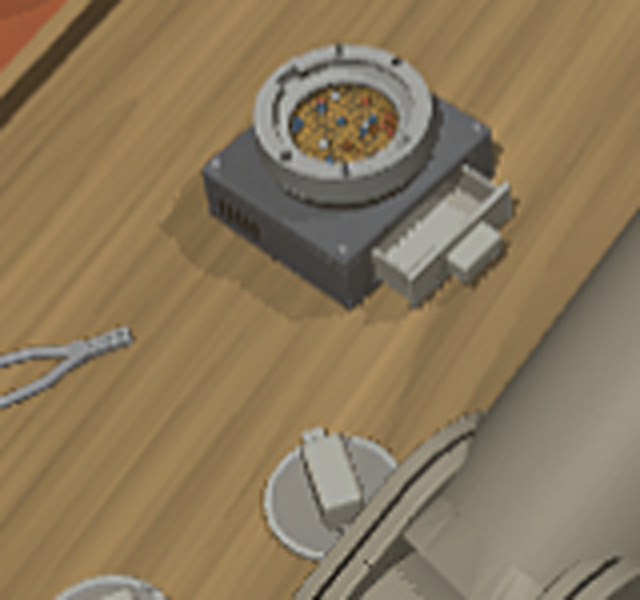

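```bash
python3 - <<'E'
from h import *
for n,(x0,y0,x1,y1) in dict(top=(250,105,325,190),side=(235,160,325,240)).items():
    im=cv2.imread(f'pics/{n}0.png'); hsv=cv2.cvtColor(im,cv2.COLOR_BGR2HSV)
    m=((hsv[...,1]<50)&(hsv[...,2]>125)).astype(np.uint8)*255
    c=np.hstack([cv2.cvtColor(m[y0:y1,x0:x1],cv2.COLOR_GRAY2BGR),im[y0:y1,x0:x1]])
    cv2.imwrite(f'pics/m_{n}.png',cv2.resize(c,None,fx=5 if n=='top' else 4.4,fy=5,interpolation=cv2.INTER_NEAREST if 0 else cv2.INTER_CUBIC))
    d=np.load(f'{n}0.npy'); 
    ys,xs=np.mgrid[y0:y1,x0:x1]; P=depthpt(n,np.c_[xs.ravel(),ys.ravel()],d[y0:y1,x0:x1].ravel())
    h,e=np.histogram(P[:,2],bins=np.arange(-.02,.13,.005)); print(n,[(round(b,3),int(a)) for a,b in zip(h,e)])
    S=P[(abs(P[:,2]-.105)<.006)]; print(len(S),S.mean(0),S.min(0),S.max(0))
    if len(S)>5: print(cv2.minEnclosingCircle(S[:,:2].astype(np.float32)))
E
```

```text
top [(np.float64(-0.02), 0), (np.float64(-0.015), 0), (np.float64(-0.01), 35), (np.float64(-0.005), 1342), (np.float64(0.0), 1439), (np.float64(0.005), 45), (np.float64(0.01), 192), (np.float64(0.015), 158), (np.float64(0.02), 17), (np.float64(0.025), 12), (np.float64(0.03), 14), (np.float64(0.035), 38), (np.float64(0.04), 146), (np.float64(0.045), 76), (np.float64(0.05), 30), (np.float64(0.055), 206), (np.float64(0.06), 795), (np.float64(0.065), 80), (np.float64(0.07), 110), (np.float64(0.075), 409), (np.float64(0.08), 116), (np.float64(0.085), 95), (np.float64(0.09), 343), (np.float64(0.095), 52), (np.float64(0.1), 290), (np.float64(0.105), 301), (np.float64(0.11), 9), (np.float64(0.115), 0), (np.float64(0.12), 0)]
603 [0.63597313 0.06563239 0.1050259 ] [ 0.5697234  -0.00142802  0.0991678 ] [0.70260259 0.13136088 0.11061917]
((0.6370492577552795, 0.06501467525959015), 0.06769213825464249)
side [(np.float64(-0.02), 0), (np.float64(-0.015), 12), (np.float64(-0.01), 576), (np.float64(-0.005), 2235), (np.float64(0.0), 905), (np.float64(0.005), 101), (np.float64(0.01), 238), (np.float64(0.015), 103), (np.float64(0.02), 82), (np.float64(0.025), 91), (np.float64(0.03), 104), (np.float64(0.035), 153), (np.float64(0.04), 148), (np.float64(0.045), 96), (np.float64(0.05), 99), (np.float64(0.055), 459), (np.float64(0.06), 317), (np.float64(0.065), 42), (np.float64(0.07), 212), (np.float64(0.075), 209), (np.float64(0.08), 108), (np.float64(0.085), 204), (np.float64(0.09), 151), (np.float64(0.095), 132), (np.float64(0.1), 329), (np.float64(0.105), 70), (np.float64(0.11), 0), (np.float64(0.115), 0), (np.float64(0.12), 0)]
445 [0.63302429 0.0715686  0.10271981] [ 0.56724079 -0.00104109  0.09900124] [0.70152998 0.13750453 0.10937608]
((0.6341326832771301, 0.06819577515125275), 0.0694587379693985)
```

View pics/m_top.png

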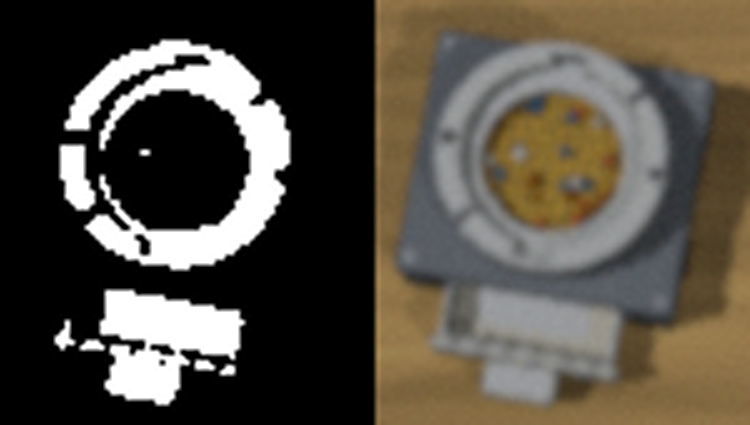

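View pics/m_side.png

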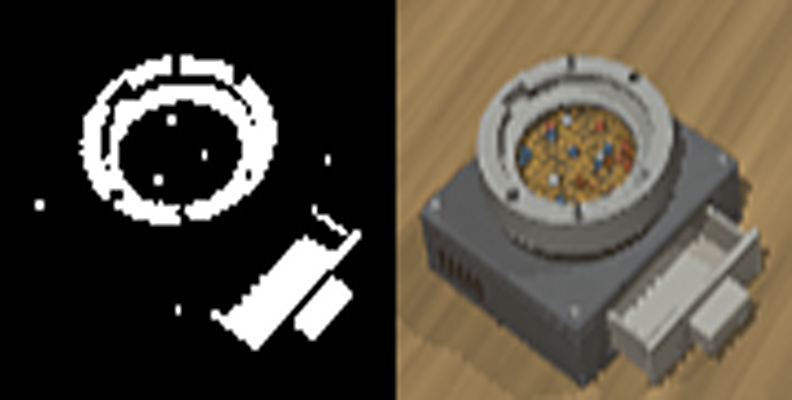

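```bash
cat >> h.py <<'E'
def darkc(im,uv,r=3):
    x,y=map(int,np.round(uv)); g=cv2.cvtColor(im,cv2.COLOR_BGR2GRAY)[y-r:y+r+1,x-r:x+r+1].astype(float)
    w=np.clip(np.percentile(g,60)-25-g,0,None); yy,xx=np.mgrid[y-r:y+r+1,x-r:x+r+1]
    return np.array([(w*xx).sum(),(w*yy).sum()])/w.sum()
E
python3 - <<'E'
from h import *
M=dict(top=[(303,124.4),(267,148),(264.4,132),(306,139.6)],side=[(274.8,172.4),(276.4,202.6),(289.1,175),(261.6,199)])
# order: bar A(-45 cw of +x), bar B, studs
for n in M:
    im=cv2.imread(f'pics/{n}0.png')
    c=[darkc(im,p) for p in M[n]]; P=plane(n,c,0.106)
    print(n,np.round(c,1).tolist(),np.round(P[:,:2],4).tolist())
    for a,b in((0,1),(2,3)):
        d=P[a]-P[b];print(' mid',(P[a]+P[b])[:2]/2,'ang',np.degrees(np.arctan2(d[1],d[0])),np.linalg.norm(d))
# rim circle fit
for n,(x0,y0,x1,y1) in dict(top=(250,105,325,163),side=(235,160,325,240)).items():
    im=cv2.imread(f'pics/{n}0.png'); d=np.load(f'{n}0.npy')
    ys,xs=np.mgrid[y0:y1,x0:x1]; P=depthpt(n,np.c_[xs.ravel(),ys.ravel()],d[y0:y1,x0:x1].ravel())
    m=((P[:,2]>.098)&(P[:,2]<.113)).reshape(ys.shape).astype(np.uint8)
    m=cv2.morphologyEx(m,cv2.MORPH_CLOSE,np.ones((3,3)))
    cs,_=cv2.findContours(m,cv2.RETR_EXTERNAL,cv2.CHAIN_APPROX_NONE); k=max(cs,key=cv2.contourArea)[:,0]+[x0,y0]
    Q=plane(n,k,.105)[:,:2]; A=np.c_[2*Q,np.ones(len(Q))]; s=np.linalg.lstsq(A,(Q**2).sum(1),rcond=None)[0]
    print(n,'rim',s[:2],np.sqrt(s[2]+s[0]**2+s[1]**2))
    # height of rim (inner)
    print(np.median(P[(m.ravel()>0)],0))
E
```

```text
top [[305.0, 122.3], [264.5, 149.7], [261.7, 130.6], [308.5, 140.3]] [[0.6761, 0.0066], [0.5975, 0.124], [0.6534, 0.1319], [0.6231, -0.0025]]
 mid [0.63678847 0.06530237] ang -56.18596304532968 0.14125189013671488
 mid [0.6382738  0.06469119] ang 77.30081957858378 0.13781994291983155
side [[275.1, 174.0], [275.9, 203.6], [288.4, 175.3], [261.1, 199.4]] [[0.6625, 0.0228], [0.5986, 0.1228], [0.6236, 0.0091], [0.6456, 0.1288]]
 mid [0.63056971 0.07281296] ang -57.40583550679771 0.11862569078794066
 mid [0.63458989 0.06896882] ang -100.40421908160859 0.12171475140822945
top rim [0.63622386 0.06545858] 0.06594164534127415
[0.63518056 0.06492477 0.10506704]
side rim [0.63263496 0.07113539] 0.06632168453251608
[0.62933216 0.07612399 0.1021727 ]
```

```bash
python3 - <<'E'
from h import *
C=np.array([.6362,.0655]); yaw=np.radians(-11.5)
def W(x,y,z):
    return [C[0]+x*np.cos(yaw)-y*np.sin(yaw),C[1]+x*np.sin(yaw)+y*np.cos(yaw),z]
out=[]
for n,(x0,y0) in dict(top=(250,105),side=(235,160)).items():
    im=cv2.imread(f'pics/{n}0.png')[y0:y0+85,x0:x0+90]
    f=6.6 ; a=cv2.resize(im,None,fx=f,fy=f,interpolation=cv2.INTER_CUBIC)
    def dr(pts,col,cl=False):
        q=((proj(n,pts)-[x0,y0]+.5)*f).astype(int); cv2.polylines(a,[q],cl,col,1)
    t=np.linspace(0,2*np.pi,60)
    for r in(.053,.067): dr([W(r*np.cos(k),r*np.sin(k),.105) for k in t],(0,0,255))
    for k,c in((0,(0,255,0)),(-45,(255,0,255)),(-90,(255,255,0))):
        for s in(0,180):
            b=np.radians(k+s); dr([W(r*np.cos(b),r*np.sin(b),.105) for r in(.053,.067)],c)
    dr([W(x,y,.062) for x,y in((-.075,-.085),(.075,-.085),(.075,.085),(-.075,.085))],(255,0,0),True)
    cv2.imwrite(f'pics/ov_{n}.png',a)
E
```

```text
(no output)
```

View pics/ov_top.png

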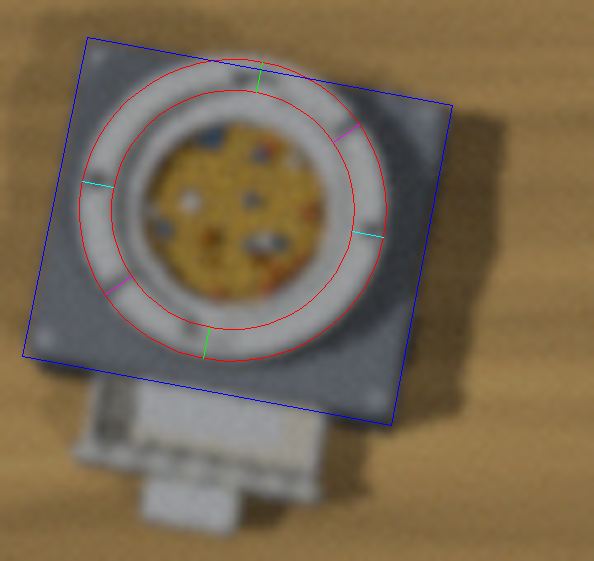

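View pics/ov_side.png

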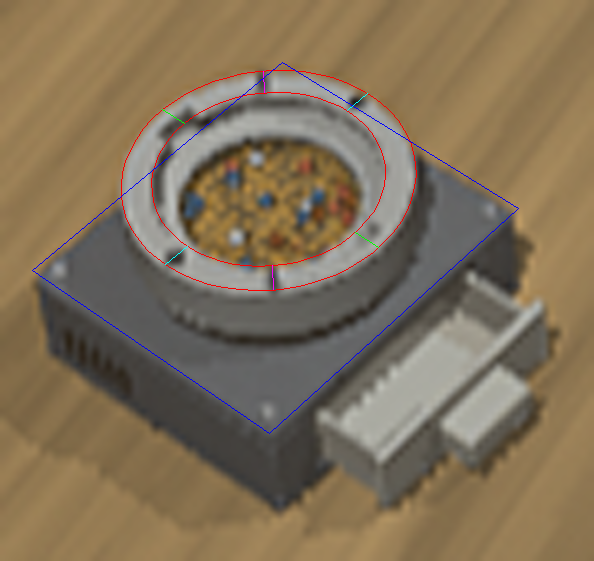

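```bash
python3 - <<'E'
from h import *
a=plane('top',(278.3,184.4),.042)[0];b=plane('side',(311.2,222.8),.042)[0]
print(a,b,tri('top',(278.3,184.4),'side',(311.2,222.8)))
yaw=np.radians(-11.5);u=np.array([np.cos(yaw),np.sin(yaw)]);C=np.array([.6365,.0655])
for p in(a,b):
    d=p[:2]-C;print('along',d@u,'lat',d@np.array([-u[1],u[0]]))
print('home pull',C-.103*u)
E
```

```text
[0.50289259 0.08997259 0.042     ] [0.49926916 0.09467957 0.042     ] (array([0.50283892, 0.09020682, 0.03489029]), np.float64(0.0015178349056860795))
along -0.13580425116038378 lat -0.0026557420109588788
along -0.1402933561604991 lat 0.0012343524728401362
home pull [0.53556776 0.0860349 ]
```

```bash
python3 -m pendant '[{"hand":0,"dx":-3.2,"dy":-3.4},{"hand":0,"dx":-3.2,"dy":-3.4},{"hand":0,"dx":-3.2,"dy":-3.4},{"hand":0,"dx":-3.2,"dy":-3.4},{"hand":0,"dx":-3.2,"dy":-3.4},{"hand":0,"dx":-3.2,"dy":-3.4}]' 20
```

```text
schema error: expected keys hand, dx, dy, dz, rx, ry, rz
```

```bash
python3 -m pendant '[{"hand":0,"dx":-3.2,"dy":-3.4,"dz":0,"rx":0,"ry":0,"rz":0},{"hand":0,"dx":-3.2,"dy":-3.4,"dz":0,"rx":0,"ry":0,"rz":0},{"hand":0,"dx":-3.2,"dy":-3.4,"dz":0,"rx":0,"ry":0,"rz":0},{"hand":0,"dx":-3.2,"dy":-3.4,"dz":0,"rx":0,"ry":0,"rz":0},{"hand":0,"dx":-3.2,"dy":-3.4,"dz":0,"rx":0,"ry":0,"rz":0},{"hand":0,"dx":-3.2,"dy":-3.4,"dz":0,"rx":0,"ry":0,"rz":0}]' 20
```

```text
t: 0.7
tcp_pos: [0.3249, 0.3562, 0.2007]
orientation: [[-0.95, 0.313, -0.005], [0.313, 0.95, -0.001], [0.004, -0.002, -1.0]]
ft_force: [0.7, -0.2, -0.7]
grip_width: 0.527
```

```bash
cat >> h.py <<'E'
def go(x,y,z,yawdeg=None):
    s=bot.state();R=np.array(s['orientation']);p=np.array(s['tcp_pos'])
    d=R.T@(np.array([x,y,z])-p)*100
    print('t',round(s['t'],2),'tcp',np.round(p,4),'yaw x',round(np.degrees(np.arctan2(R[1,0],R[0,0])),2),'z',np.round(R[:,2],3),'grip',round(s['grip_width'],3),'F',np.round(s['ft_force'],1),'T',np.round(s['torque'],3))
    print('tool d cm',np.round(d,2),'norm',np.linalg.norm(d))
    y0=yawdeg if yawdeg is not None else np.degrees(np.arctan2(R[1,0],R[0,0]))
    c,q=np.cos(np.radians(y0)),np.sin(np.radians(y0))
    Rt=np.array([[c,q,0],[q,-c,0],[0,0,-1.]])
    print('rot tool',np.round(cv2.Rodrigues(R.T@Rt)[0].ravel(),3))
E
python3 -c "
from h import *
go(.4405,.1054,.2,168.5)"
```

```text
t 0.7 tcp [0.3249 0.3562 0.2007] yaw x 161.78 z [-0.005 -0.001 -1.   ] grip 0.527 F [ 0.7 -0.2 -0.7] T [ 0.048 -0.079  0.023]
tool d cm [-18.82 -20.2    0.04] norm 27.613906239136465
rot tool [-0.002 -0.004 -0.117]
```

```bash
python3 -m pendant '[{"hand":0,"dx":-3.1,"dy":-3.4,"dz":0,"rx":0,"ry":0,"rz":0},{"hand":0,"dx":-3.1,"dy":-3.4,"dz":0,"rx":0,"ry":0,"rz":0},{"hand":0,"dx":-3.1,"dy":-3.4,"dz":0,"rx":0,"ry":0,"rz":0},{"hand":0,"dx":-3.1,"dy":-3.4,"dz":0,"rx":0,"ry":0,"rz":0},{"hand":0,"dx":-3.1,"dy":-3.4,"dz":0,"rx":0,"ry":0,"rz":0},{"hand":0,"dx":-3.1,"dy":-3.2,"dz":0,"rx":0,"ry":0,"rz":0},{"hand":0,"dx":0,"dy":0,"dz":3,"rx":0,"ry":0,"rz":-0.117}]' 20;python3 -c "
from h import *
go(.4405,.1054,.028,168.5)
for n in('side','top'):
    im,d=bot.get_image(n); cv2.imwrite(f'pics/{n}1.png',im); np.save(f'{n}1.npy',d)"
```

```text
t: 1.4
tcp_pos: [0.4456, 0.089, 0.1722]
orientation: [[-0.979, 0.206, 0.004], [0.206, 0.979, -0.002], [-0.004, -0.001, -1.0]]
ft_force: [-0.4, 0.4, 0.1]
grip_width: 0.006
t 1.4 tcp [0.4456 0.089  0.1722] yaw x 168.12 z [ 0.004 -0.002 -1.   ] grip 0.006 F [-0.4  0.4  0.1] T [-0.002 -0.01  -0.011]
tool d cm [ 0.9   1.52 14.41] norm 14.521353369959376
rot tool [-0.001  0.004 -0.007]
```

View pics/side1.png

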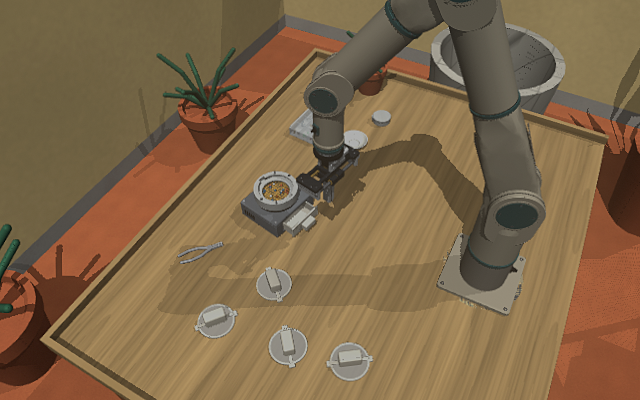

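View pics/top1.png

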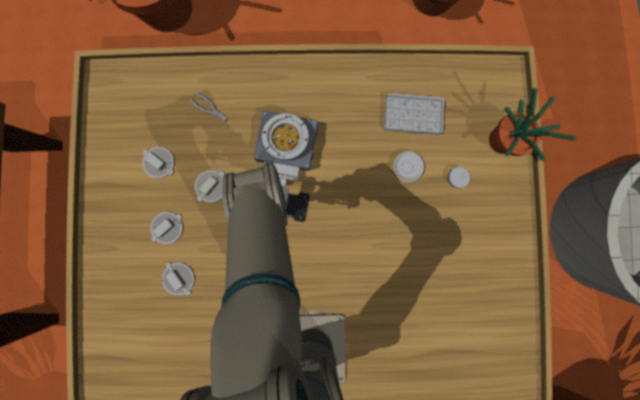

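```bash
python3 - <<'E'
from h import *
for n,(x0,y0,w,h) in dict(top=(188,164,46,46),side=(248,258,54,54)).items():
    im=cv2.imread(f'pics/{n}1.png' if n=='side' else 'pics/top0.png')[y0:y0+h,x0:x0+w]
    cv2.imwrite(f'pics/lid_{n}.png',cv2.resize(im,None,fx=10,fy=10,interpolation=cv2.INTER_CUBIC))
E
```

```text
(no output)
```

View pics/lid_top.png

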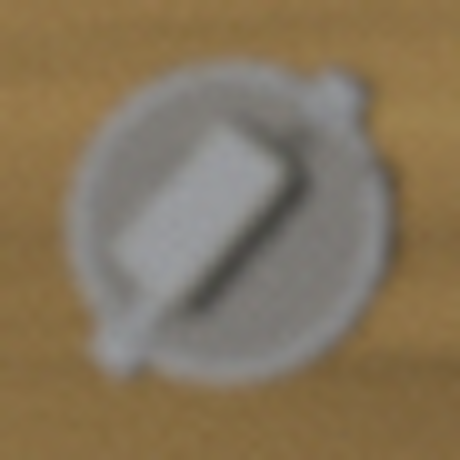

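View pics/lid_side.png

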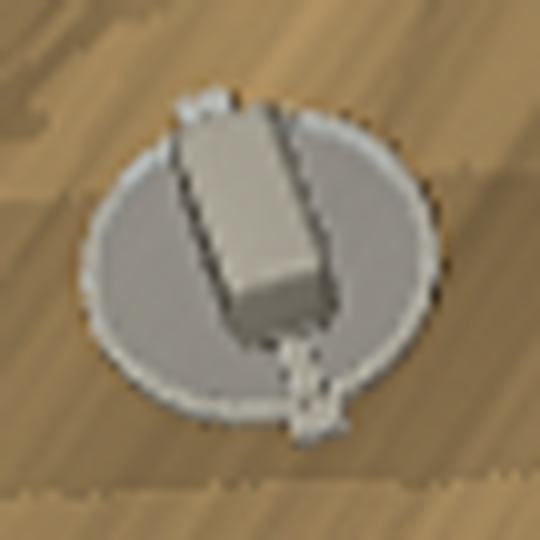

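```bash
python3 - <<'E'
from h import *
def px(n,l):
    o=dict(top=(188,164),side=(248,258))[n]; return np.array(l,float)/10-.5+o
T=dict(top=dict(ears=[(342,92),(116,362)],disc=[(228,222)],knob=[(225,122),(290,170),(180,305),(115,248)]),
 side=dict(ears=[(205,103),(318,425)],disc=[(262,262)],knob=[(180,130),(272,108),(325,265),(235,290)]))
for n in T:
    e=plane(n,px(n,T[n]['ears']),.004); d=e[0]-e[1]; print(n,'ears mid',e.mean(0),'ang',np.degrees(np.arctan2(d[1],d[0])),np.linalg.norm(d))
    print(' disc',plane(n,px(n,T[n]['disc']),.004)[0])
    k=plane(n,px(n,T[n]['knob']),.042); print(' knob',k.mean(0)); 
    for a,b in((0,3),(1,2)): d=k[a]-k[b];print('  ',np.degrees(np.arctan2(d[1],d[0])),np.linalg.norm(d))
print(tri('top',px('top',T['top']['knob']).mean(0),'side',px('side',T['side']['knob']).mean(0)))
E
```

```text
top ears mid [0.50392989 0.30505632 0.004     ] ang -40.17351526644831 0.10940845568840506
 disc [0.5054112  0.30540054 0.004     ]
 knob [0.50537206 0.30338278 0.042     ]
   -41.344240008127954 0.05032618762061561
   -39.41127177912624 0.05232021034930568
side ears mid [0.50466916 0.30585649 0.004     ] ang -41.83693705928363 0.11051093646451823
 disc [0.50390086 0.30609509 0.004     ]
 knob [0.50196592 0.30759628 0.042     ]
   -41.90519973628091 0.05398284859082439
   -42.82661671911945 0.053006084366022894
(array([0.50523473, 0.30481931, 0.0352661 ]), np.float64(0.001600961561317344))
```

```bash
python3 -m pendant '[{"hand":0,"dx":0.3,"dy":0.5,"dz":4.7,"rx":0,"ry":0,"rz":-0.007},{"hand":0,"dx":0.3,"dy":0.5,"dz":4.7,"rx":0,"ry":0,"rz":0},{"hand":0,"dx":0.3,"dy":0.5,"dz":4.7,"rx":0,"ry":0,"rz":0},{"hand":0,"dx":0,"dy":0,"dz":0,"rx":0,"ry":0,"rz":0}]' 20;python3 -c "
from h import *
go(.5356-.008*.98,.086+.0016,.028,168.5)"
```

```text
t: 1.9
tcp_pos: [0.4325, 0.114, 0.0248]
orientation: [[-0.98, 0.2, -0.009], [0.2, 0.98, 0.0], [0.008, -0.002, -1.0]]
ft_force: [-1.8, 0.5, 1.0]
grip_width: 0.004
t 1.9 tcp [0.4325 0.114  0.0248] yaw x 168.45 z [-0.009  0.    -1.   ] grip 0.004 F [-1.8  0.5  1. ] T [-0.015  0.032  0.045]
tool d cm [-9.86 -0.68 -0.4 ] norm 9.887843262368577
rot tool [-0.002 -0.008 -0.001]
```

```bash
python3 -m pendant '[{"hand":0,"dx":-2.2,"dy":-0.6,"dz":-0.3,"rx":0,"ry":-0.008,"rz":0},{"hand":0,"dx":-1.5,"dy":0,"dz":0,"rx":0,"ry":0,"rz":0},{"hand":0,"dx":-0.8,"dy":0,"dz":0,"rx":0,"ry":0,"rz":0},{"hand":0,"dx":-0.8,"dy":0,"dz":0,"rx":0,"ry":0,"rz":0},{"hand":0,"dx":-0.8,"dy":0,"dz":0,"rx":0,"ry":0,"rz":0}]' 20;python3 -c "
from h import *
go(.5356-.008*.98,.086+.0016,.028,168.5)"
```

```text
t: 2.4
tcp_pos: [0.4931, 0.1002, 0.0362]
orientation: [[-0.98, 0.198, 0.001], [0.198, 0.98, 0.0], [-0.001, 0.001, -1.0]]
ft_force: [0.7, -0.7, -0.2]
grip_width: 0.007
t 2.4 tcp [0.4931 0.1002 0.0362] yaw x 168.57 z [ 0.001  0.    -1.   ] grip 0.007 F [ 0.7 -0.7 -0.2] T [ 0.067 -0.006 -0.006]
tool d cm [-3.64 -0.55  0.82] norm 3.7730243963205172
rot tool [0.001 0.001 0.001]
```

```bash
python3 -m pendant '[{"hand":0,"dx":0.5,"dy":-0.3,"dz":0.5,"rx":0,"ry":0,"rz":0},{"hand":0,"dx":0,"dy":-0.2,"dz":0.2,"rx":0,"ry":0,"rz":0},{"hand":0,"dx":0,"dy":0,"dz":0,"rx":0,"ry":0,"rz":0}]' 20;python3 -c "
from h import *
go(.5356-.008*.98,.086+.0016,.028,168.5)"
```

```text
t: 2.7
tcp_pos: [0.4878, 0.0963, 0.0306]
orientation: [[-0.98, 0.199, 0.004], [0.199, 0.98, 0.001], [-0.004, 0.002, -1.0]]
ft_force: [-1.1, -0.5, 0.2]
grip_width: 0.008
t 2.7 tcp [0.4878 0.0963 0.0306] yaw x 168.53 z [ 0.004  0.001 -1.   ] grip 0.008 F [-1.1 -0.5  0.2] T [0.037 0.022 0.007]
tool d cm [-4.09 -0.06  0.27] norm 4.098623437785589
rot tool [0.002 0.004 0.001]
```

```bash
python3 -m pendant '[{"hand":0,"dx":-0.8,"dy":0,"dz":0.1,"rx":0,"ry":0,"rz":0},{"hand":0,"dx":-0.7,"dy":0,"dz":0.1,"rx":0,"ry":0,"rz":0},{"hand":0,"dx":-0.7,"dy":0,"dz":0,"rx":0,"ry":0,"rz":0},{"hand":0,"dx":-0.7,"dy":0,"dz":0,"rx":0,"ry":0,"rz":0}]' 20;python3 -c "
from h import *
go(.5356-.008*.98,.086+.0016,.028,168.5)"
```

```text
t: 3.1
tcp_pos: [0.514, 0.0906, 0.0277]
orientation: [[-0.98, 0.197, -0.003], [0.197, 0.98, 0.001], [0.003, 0.0, -1.0]]
ft_force: [-1.8, 0.7, 0.8]
grip_width: 0.003
t 3.1 tcp [0.514  0.0906 0.0277] yaw x 168.62 z [-0.003  0.001 -1.   ] grip 0.003 F [-1.8  0.7  0.8] T [0.152 0.439 0.06 ]
tool d cm [-1.41 -0.02 -0.04] norm 1.4102845735426686
rot tool [ 0.    -0.003  0.002]
```

```bash
for i in 1; do python3 -m pendant '[{"hand":0,"dx":-0.5,"dy":0,"dz":0,"rx":0,"ry":0,"rz":0},{"hand":0,"dx":-0.4,"dy":0,"dz":0,"rx":0,"ry":0,"rz":0},{"hand":0,"dx":-0.4,"dy":0,"dz":0,"rx":0,"ry":0,"rz":0}]' 20; done;python3 -c "
from h import *
go(.5356-.008*.98,.086+.0016,.028,168.5)"
```

```text
t: 3.4
tcp_pos: [0.5272, 0.0878, 0.0273]
orientation: [[-0.98, 0.198, -0.006], [0.198, 0.98, 0.001], [0.006, -0.0, -1.0]]
ft_force: [-9.2, 3.3, 6.0]
grip_width: 0.003
t 3.4 tcp [0.5272 0.0878 0.0273] yaw x 168.6 z [-0.006  0.001 -1.   ] grip 0.003 F [-9.2  3.3  6. ] T [0.698 1.95  0.026]
tool d cm [-0.06 -0.01 -0.07] norm 0.08813718333160721
rot tool [-0.    -0.006  0.002]
```

```bash
python3 -m pendant '[{"hand":0,"dx":-0.3,"dy":0,"dz":0,"rx":0,"ry":0,"rz":0},{"hand":0,"dx":-0.3,"dy":0,"dz":0,"rx":0,"ry":0,"rz":0}]' 20; python3 -c "
from h import *
go(.5356-.008*.98,.086+.0016,.028,168.5)"
```

```text
t: 3.6
tcp_pos: [0.527, 0.0877, 0.0268]
orientation: [[-0.98, 0.196, -0.018], [0.196, 0.981, 0.001], [0.018, -0.003, -1.0]]
ft_force: [-6.4, 1.5, 5.1]
grip_width: 0.004
t 3.6 tcp [0.527  0.0877 0.0268] yaw x 168.69 z [-0.018  0.001 -1.   ] grip 0.004 F [-6.4  1.5  5.1] T [0.486 1.524 0.069]
tool d cm [-0.08  0.01 -0.12] norm 0.14481150347590266
rot tool [-0.003 -0.018  0.003]
```

```bash
python3 -m pendant '[{"hand":0,"dx":1.5,"dy":0,"dz":0,"rx":0,"ry":-0.018,"rz":0},{"hand":0,"dx":2,"dy":0,"dz":-1,"rx":0,"ry":0,"rz":0},{"hand":0,"dx":1,"dy":0,"dz":-4,"rx":0,"ry":0,"rz":0},{"hand":0,"dx":0,"dy":0,"dz":-4,"rx":0,"ry":0,"rz":0},{"hand":0,"dx":0,"dy":0,"dz":-2,"rx":0,"ry":0,"rz":0},{"hand":1,"dx":0,"dy":4,"dz":0,"rx":0,"ry":0,"rz":0.13},{"hand":1,"dx":0,"dy":4,"dz":0,"rx":0,"ry":0,"rz":0.13},{"hand":1,"dx":0,"dy":4,"dz":0,"rx":0,"ry":0,"rz":0.13},{"hand":1,"dx":0,"dy":2,"dz":0,"rx":0,"ry":0,"rz":0.12},{"hand":1,"dx":0,"dy":0,"dz":0,"rx":0,"ry":0,"rz":0}]' 20; python3 -c "
from h import *
go(.5045,.3055,.12,139)
print(bot.state()['qpos'])
for n in('side','top'):
    im,d=bot.get_image(n); cv2.imwrite(f'pics/{n}2.png',im); np.save(f'{n}2.npy',d)"
```

```text
t: 4.6
tcp_pos: [0.5429, 0.2283, 0.1437]
orientation: [[-0.742, 0.67, 0.017], [0.67, 0.742, 0.0], [-0.012, 0.011, -1.0]]
ft_force: [-0.4, 0.4, 1.0]
grip_width: 0.396
t 4.6 tcp [0.5429 0.2283 0.1437] yaw x 137.93 z [ 0.017  0.    -1.   ] grip 0.396 F [-0.4  0.4  1. ] T [-0.071  0.051  0.011]
tool d cm [8.05 3.13 2.31] norm 8.938850960637602
rot tool [ 0.011  0.012 -0.019]
[-0.58886361  0.6164926   0.21743782  1.7771538  -0.17457364  0.75122629
  0.55230671]
```

View pics/side2.png

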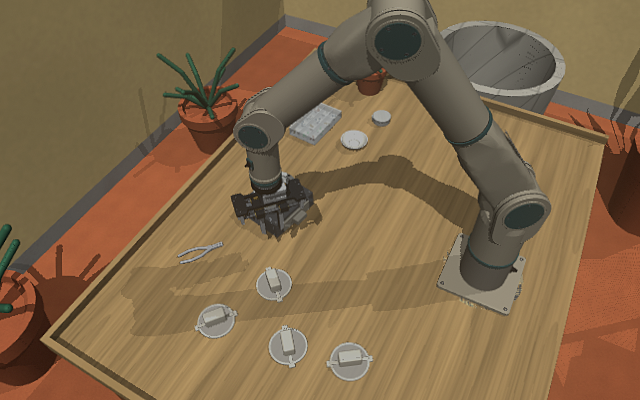

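View pics/top2.png

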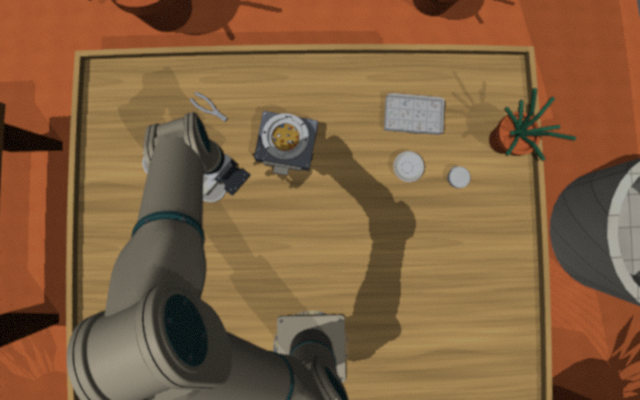

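```bash
python3 -m pendant '[{"hand":1,"dx":3,"dy":1,"dz":0,"rx":0.011,"ry":0.012,"rz":-0.019},{"hand":1,"dx":2.5,"dy":1,"dz":1,"rx":0,"ry":0,"rz":0},{"hand":1,"dx":1.5,"dy":0.7,"dz":1,"rx":0,"ry":0,"rz":0},{"hand":1,"dx":0,"dy":0,"dz":0,"rx":0,"ry":0,"rz":0},{"hand":1,"dx":0,"dy":0,"dz":0,"rx":0,"ry":0,"rz":0}]' 20; python3 -c "
from h import *
go(.5045,.3055,.018,139)
for n in('side','top'):
    im,d=bot.get_image(n); cv2.imwrite(f'pics/{n}3.png',im); np.save(f'{n}3.npy',d)"
```

```text
t: 5.2
tcp_pos: [0.5058, 0.2823, 0.1225]
orientation: [[-0.754, 0.657, -0.004], [0.657, 0.754, -0.008], [-0.002, -0.008, -1.0]]
ft_force: [-0.1, -0.7, -0.1]
grip_width: 0.903
t 5.2 tcp [0.5058 0.2823 0.1225] yaw x 138.9 z [-0.004 -0.008 -1.   ] grip 0.903 F [-0.1 -0.7 -0.1] T [ 0.018 -0.022 -0.028]
tool d cm [ 1.64  1.76 10.43] norm 10.707734762667702
rot tool [-0.008  0.002 -0.002]
```

```bash
python3 -m pendant '[{"hand":1,"dx":0.8,"dy":0.9,"dz":2,"rx":-0.008,"ry":0.002,"rz":0},{"hand":1,"dx":0.5,"dy":0.5,"dz":2,"rx":0,"ry":0,"rz":0},{"hand":1,"dx":0.2,"dy":0.2,"dz":0,"rx":0,"ry":0,"rz":0},{"hand":1,"dx":0,"dy":0,"dz":0,"rx":0,"ry":0,"rz":0},{"hand":1,"dx":0,"dy":0,"dz":0,"rx":0,"ry":0,"rz":0}]' 20; python3 -c "
from h import *
go(.5045,.3055,.018,139)"
```

```text
t: 5.8
tcp_pos: [0.5108, 0.2988, 0.0851]
orientation: [[-0.748, 0.664, 0.007], [0.664, 0.748, -0.0], [-0.005, 0.004, -1.0]]
ft_force: [-0.3, -0.1, 0.1]
grip_width: 1.0
t 5.8 tcp [0.5108 0.2988 0.0851] yaw x 138.39 z [ 0.007 -0.    -1.   ] grip 1.0 F [-0.3 -0.1  0.1] T [-0.045 -0.011  0.038]
tool d cm [0.95 0.05 6.7 ] norm 6.771167095199693
rot tool [ 0.004  0.005 -0.011]
```

```bash
python3 -m pendant '[{"hand":1,"dx":0.7,"dy":0,"dz":1,"rx":0.004,"ry":0.005,"rz":-0.01},{"hand":1,"dx":0.2,"dy":0,"dz":2,"rx":0,"ry":0,"rz":0},{"hand":1,"dx":0,"dy":0,"dz":1,"rx":0,"ry":0,"rz":0},{"hand":1,"dx":0,"dy":0,"dz":0,"rx":0,"ry":0,"rz":0},{"hand":1,"dx":0,"dy":0,"dz":0,"rx":0,"ry":0,"rz":0}]' 20; python3 -c "
from h import *
go(.5045,.3055,.018,139)
for n in('side','top'):
    im,d=bot.get_image(n); cv2.imwrite(f'pics/{n}4.png',im)
    if n=='side': cv2.imwrite('pics/s4c.png',cv2.resize(im[210:330,210:350],None,fx=5,fy=5,interpolation=cv2.INTER_CUBIC))"
```

```text
t: 6.3
tcp_pos: [0.5056, 0.3052, 0.0459]
orientation: [[-0.754, 0.656, 0.003], [0.656, 0.754, 0.003], [-0.001, 0.004, -1.0]]
ft_force: [-0.2, 0.5, 1.0]
grip_width: 0.996
t 6.3 tcp [0.5056 0.3052 0.0459] yaw x 138.97 z [ 0.003  0.003 -1.   ] grip 0.996 F [-0.2  0.5  1. ] T [-0.073  0.018  0.02 ]
tool d cm [ 0.11 -0.06  2.79] norm 2.7951010335398743
rot tool [ 0.004  0.001 -0.001]
```

View pics/s4c.png

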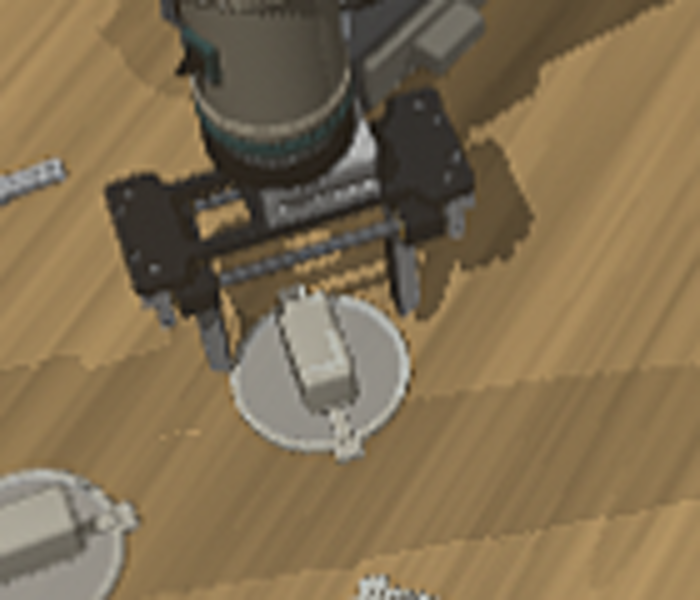

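```bash
python3 -m pendant '[{"hand":1,"dx":0.1,"dy":-0.05,"dz":1,"rx":0.004,"ry":0,"rz":0},{"hand":1,"dx":0,"dy":0,"dz":1,"rx":0,"ry":0,"rz":0},{"hand":1,"dx":0,"dy":0,"dz":0.6,"rx":0,"ry":0,"rz":0},{"hand":1,"dx":0,"dy":0,"dz":0,"rx":0,"ry":0,"rz":0}]' 20; python3 -c "
from h import *
go(.5045,.3055,.016,139)"
```

```text
t: 6.8
tcp_pos: [0.5055, 0.3061, 0.0191]
orientation: [[-0.754, 0.657, 0.003], [0.657, 0.754, 0.001], [-0.002, 0.002, -1.0]]
ft_force: [0.6, -0.4, 0.1]
grip_width: 0.999
t 6.8 tcp [0.5055 0.3061 0.0191] yaw x 138.96 z [ 0.003  0.001 -1.   ] grip 0.999 F [ 0.6 -0.4  0.1] T [-0.016  0.016 -0.032]
tool d cm [ 0.04 -0.11  0.31] norm 0.33622011045652345
rot tool [ 0.002  0.002 -0.001]
```

```bash
python3 -m pendant '[{"hand":0.8,"dx":0,"dy":-0.1,"dz":0.2,"rx":0,"ry":0,"rz":0},{"hand":0,"dx":0,"dy":0,"dz":0,"rx":0,"ry":0,"rz":0},{"hand":0,"dx":0,"dy":0,"dz":0,"rx":0,"ry":0,"rz":0},{"hand":0,"dx":0,"dy":0,"dz":0,"rx":0,"ry":0,"rz":0},{"hand":0,"dx":0,"dy":0,"dz":0,"rx":0,"ry":0,"rz":0},{"hand":0,"dx":0,"dy":0,"dz":0,"rx":0,"ry":0,"rz":0},{"hand":0,"dx":0,"dy":0,"dz":0,"rx":0,"ry":0,"rz":0},{"hand":0,"dx":0,"dy":0,"dz":0,"rx":0,"ry":0,"rz":0},{"hand":0,"dx":0,"dy":0,"dz":0,"rx":0,"ry":0,"rz":0},{"hand":0,"dx":0,"dy":0,"dz":0,"rx":0,"ry":0,"rz":0}]' 40; python3 -c "
from h import *
go(.5045,.3055,.016,139)"
```

```text
t: 7.8
tcp_pos: [0.5053, 0.3054, 0.0175]
orientation: [[-0.754, 0.657, 0.004], [0.657, 0.754, 0.001], [-0.002, 0.003, -1.0]]
ft_force: [-0.2, 0.2, -0.6]
grip_width: 0.318
t 7.8 tcp [0.5053 0.3054 0.0175] yaw x 138.95 z [ 0.004  0.001 -1.   ] grip 0.318 F [-0.2  0.2 -0.6] T [-0.006  0.043 -0.033]
tool d cm [ 0.07 -0.05  0.15] norm 0.1717683919624757
rot tool [ 0.003  0.002 -0.001]
```

```bash
python3 -m pendant '[{"hand":0,"dx":0,"dy":0,"dz":-3,"rx":0,"ry":0,"rz":0},{"hand":0,"dx":0,"dy":0,"dz":-4,"rx":0,"ry":0,"rz":0},{"hand":0,"dx":0,"dy":0,"dz":-4,"rx":0,"ry":0,"rz":0},{"hand":0,"dx":0,"dy":0,"dz":-3,"rx":0,"ry":0,"rz":0},{"hand":0,"dx":0,"dy":0,"dz":-1,"rx":0,"ry":0,"rz":0},{"hand":0,"dx":0,"dy":0,"dz":0,"rx":0,"ry":0,"rz":0}]' 40; python3 -c "
from h import *
go(.6365,.0655,.17,168.5)"
```

```text
t: 8.4
tcp_pos: [0.5027, 0.304, 0.1697]
orientation: [[-0.754, 0.657, -0.002], [0.657, 0.754, -0.002], [0.0, -0.003, -1.0]]
ft_force: [-0.2, 0.1, -0.7]
grip_width: 0.315
t 8.4 tcp [0.5027 0.304  0.1697] yaw x 138.95 z [-0.002 -0.002 -1.   ] grip 0.315 F [-0.2  0.1 -0.7] T [-0.013  0.02  -0.014]
tool d cm [-25.76  -9.2   -0.  ] norm 27.349214775903086
rot tool [-0.003 -0.001 -0.516]
```

```bash
python3 -m pendant '[{"hand":0,"dx":-3,"dy":-1.1,"dz":0,"rx":0,"ry":0,"rz":0},{"hand":0,"dx":-4,"dy":-1.4,"dz":0,"rx":0,"ry":0,"rz":0},{"hand":0,"dx":-4,"dy":-1.4,"dz":0,"rx":0,"ry":0,"rz":0},{"hand":0,"dx":-4,"dy":-1.4,"dz":0,"rx":0,"ry":0,"rz":0},{"hand":0,"dx":-3,"dy":-1,"dz":0,"rx":0,"ry":0,"rz":0},{"hand":0,"dx":0,"dy":0,"dz":0,"rx":0,"ry":0,"rz":-0.13},{"hand":0,"dx":0,"dy":0,"dz":0,"rx":0,"ry":0,"rz":-0.13},{"hand":0,"dx":0,"dy":0,"dz":0,"rx":0,"ry":0,"rz":-0.13},{"hand":0,"dx":0,"dy":0,"dz":0,"rx":0,"ry":0,"rz":-0.1},{"hand":0,"dx":0,"dy":0,"dz":0,"rx":0,"ry":0,"rz":0}]' 40; python3 -c "
from h import *
go(.6365,.0655,.17,168.5)"
```

```text
t: 9.4
tcp_pos: [0.589, 0.1296, 0.1464]
orientation: [[-0.978, 0.203, -0.034], [0.204, 0.979, -0.011], [0.031, -0.018, -0.999]]
ft_force: [-0.3, 0.1, -1.3]
grip_width: 0.316
t 9.4 tcp [0.589  0.1296 0.1464] yaw x 168.23 z [-0.034 -0.011 -0.999] grip 0.316 F [-0.3  0.1 -1.3] T [ 0.023 -0.003  0.039]
tool d cm [-5.88 -5.35 -2.45] norm 8.314206813958503
rot tool [-0.018 -0.031 -0.004]
```

```bash
python3 -m pendant '[{"hand":0,"dx":0,"dy":0,"dz":-2,"rx":-0.018,"ry":-0.031,"rz":-0.004},{"hand":0,"dx":-2,"dy":-1.8,"dz":-0.5,"rx":0,"ry":0,"rz":0},{"hand":0,"dx":-2,"dy":-1.8,"dz":0,"rx":0,"ry":0,"rz":0},{"hand":0,"dx":-1.2,"dy":-1,"dz":0,"rx":0,"ry":0,"rz":0},{"hand":0,"dx":0,"dy":0,"dz":0,"rx":0,"ry":0,"rz":0}]' 40; python3 -c "
from h import *
go(.6365,.0655,.16,168.5)"
```

```text
t: 9.9
tcp_pos: [0.6273, 0.074, 0.1634]
orientation: [[-0.978, 0.208, -0.013], [0.208, 0.978, 0.0], [0.013, -0.003, -1.0]]
ft_force: [-1.0, 0.1, -1.1]
grip_width: 0.315
t 9.9 tcp [0.6273 0.074  0.1634] yaw x 168.0 z [-0.013  0.    -1.   ] grip 0.315 F [-1.   0.1 -1.1] T [ 0.005 -0.015  0.02 ]
tool d cm [-1.08 -0.64  0.33] norm 1.2971639614865496
rot tool [-0.002 -0.013 -0.009]
```

```bash
python3 -m pendant '[{"hand":0,"dx":-0.7,"dy":-0.4,"dz":0.3,"rx":0,"ry":-0.013,"rz":-0.009},{"hand":0,"dx":-0.2,"dy":-0.15,"dz":0.3,"rx":0,"ry":0,"rz":0},{"hand":0,"dx":0,"dy":0,"dz":0.3,"rx":0,"ry":0,"rz":0},{"hand":0,"dx":0,"dy":0,"dz":0,"rx":0,"ry":0,"rz":0},{"hand":0,"dx":0,"dy":0,"dz":0,"rx":0,"ry":0,"rz":0}]' 40; python3 -c "
from h import *
go(.6365,.0655,.14,168.5)
for n in('side','top'):
    im,d=bot.get_image(n); cv2.imwrite(f'pics/{n}5.png',im);np.save(f'{n}5.npy',d)
    if n=='side': cv2.imwrite('pics/s5c.png',cv2.resize(im[130:250,225:345],None,fx=5,fy=5,interpolation=cv2.INTER_CUBIC))
    else: cv2.imwrite('pics/t5c.png',cv2.resize(im[90:190,235:335],None,fx=5,fy=5,interpolation=cv2.INTER_CUBIC))"
```

```text
t: 10.4
tcp_pos: [0.6321, 0.0708, 0.151]
orientation: [[-0.981, 0.196, -0.005], [0.196, 0.981, -0.0], [0.005, -0.001, -1.0]]
ft_force: [-0.1, -0.5, -1.7]
grip_width: 0.314
t 10.4 tcp [0.6321 0.0708 0.151 ] yaw x 168.69 z [-0.005 -0.    -1.   ] grip 0.314 F [-0.1 -0.5 -1.7] T [-0.006 -0.026  0.01 ]
tool d cm [-0.54 -0.43  1.1 ] norm 1.295990784250346
rot tool [-0.001 -0.005  0.003]
```

View pics/s5c.png

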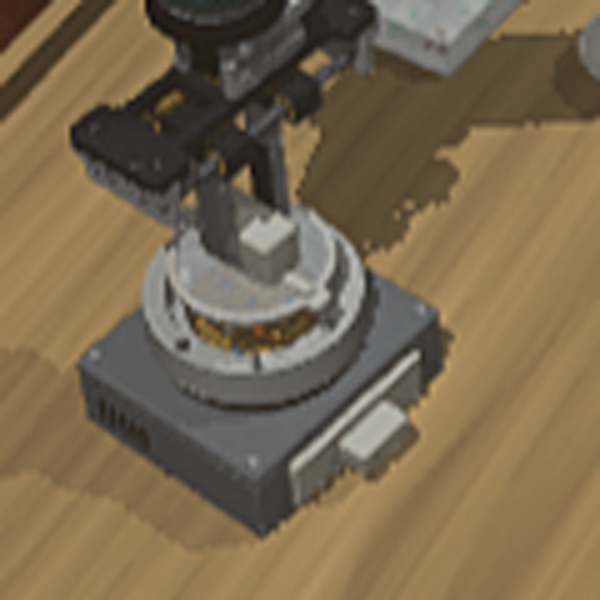

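View pics/t5c.png

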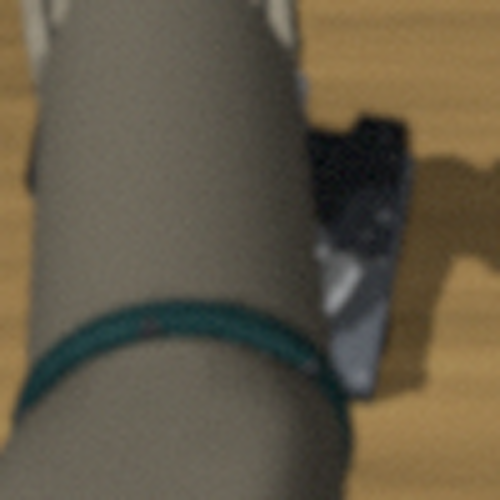

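```bash
python3 -m pendant '[{"hand":0,"dx":-0.4,"dy":-0.3,"dz":0.5,"rx":0,"ry":-0.005,"rz":0.003},{"hand":0,"dx":-0.15,"dy":-0.1,"dz":0.2,"rx":0,"ry":0,"rz":0},{"hand":0,"dx":0,"dy":0,"dz":0.2,"rx":0,"ry":0,"rz":0},{"hand":0,"dx":0,"dy":0,"dz":0,"rx":0,"ry":0,"rz":0},{"hand":0,"dx":0,"dy":0,"dz":0,"rx":0,"ry":0,"rz":0}]' 40; python3 -c "
from h import *
go(.6365,.0655,.14,168.5)
n='side';im,d=bot.get_image(n); cv2.imwrite(f'pics/{n}6.png',im);np.save(f'{n}6.npy',d)
cv2.imwrite('pics/s6c.png',cv2.resize(im[155:225,240:310],None,fx=8,fy=8,interpolation=cv2.INTER_CUBIC))"
```

```text
t: 11.0
tcp_pos: [0.6375, 0.0653, 0.1417]
orientation: [[-0.98, 0.199, 0.001], [0.199, 0.98, -0.001], [-0.001, -0.001, -1.0]]
ft_force: [-0.8, 0.5, -0.4]
grip_width: 0.314
t 11.0 tcp [0.6375 0.0653 0.1417] yaw x 168.5 z [ 0.001 -0.001 -1.   ] grip 0.314 F [-0.8  0.5 -0.4] T [-0.025  0.026  0.008]
tool d cm [0.1  0.   0.17] norm 0.19726103918080953
rot tool [-0.001  0.001  0.   ]
```

View pics/s6c.png

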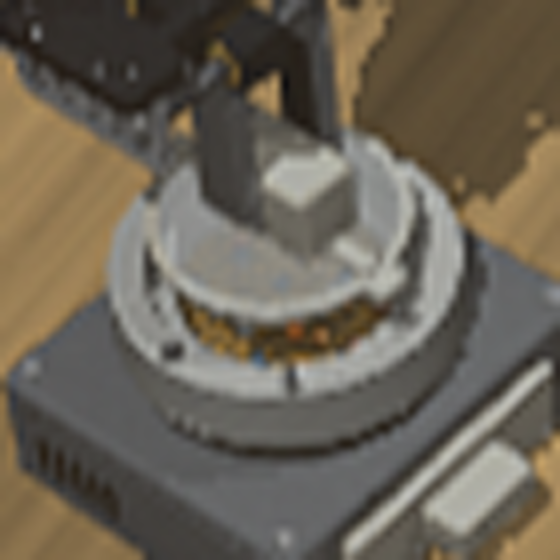

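```bash
cat > ov.py <<'E'
from h import *
import sys
def ov(src,out,x0,y0,w,h,f,tcp,yawd,C=(.6365,.0655)):
    a=cv2.resize(cv2.imread(src)[y0:y0+h,x0:x0+w],None,fx=f,fy=f,interpolation=cv2.INTER_CUBIC)
    def dr(c,yw,P,z,col,cl=True):
        P=np.array(P);k=np.radians(yw);Q=np.c_[c[0]+P[:,0]*np.cos(k)-P[:,1]*np.sin(k),c[1]+P[:,0]*np.sin(k)+P[:,1]*np.cos(k),np.full(len(P),z)]
        q=((proj('side',Q)-[x0,y0]+.5)*f).astype(int); cv2.polylines(a,[q],cl,col,1)
    t=np.linspace(0,2*np.pi,72); circ=lambda r:np.c_[r*np.cos(t),r*np.sin(t)]
    dr(C,-11.5,circ(.067),.105,(0,0,255)); dr(C,-11.5,circ(.053),.105,(0,0,255))
    for s in(1,-1): dr(C,-11.5,[(s*.052,.01),(s*.061,.01),(s*.061,-.01),(s*.052,-.01)],.105,(0,255,255))
    z=tcp[2]-.0175
    dr(tcp,yawd,circ(.05),z+.006,(0,255,0))
    for s in(1,-1): dr(tcp,yawd,[(s*.05,.0075),(s*.058,.0075),(s*.058,-.0075),(s*.05,-.0075)],z+.006,(255,0,255))
    dr(tcp,yawd,[(.029,.015),(.029,-.015),(-.029,-.015),(-.029,.015)],z+.042,(255,0,0))
    cv2.imwrite(out,a)
E
python3 -c "
from ov import *
ov('pics/side6.png','pics/ov6.png',240,155,70,70,8,(.6375,.0653,.1417),168.5)"
```

```text
(no output)
```

View pics/ov6.png

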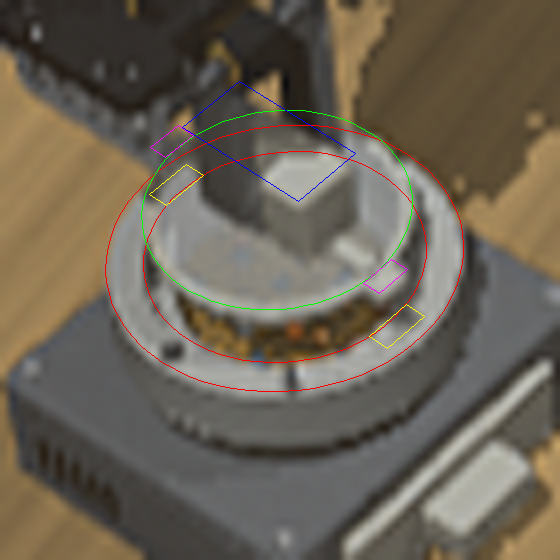

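```bash
python3 -m pendant '[{"hand":0,"dx":0,"dy":0.05,"dz":0.5,"rx":0,"ry":0,"rz":0},{"hand":0,"dx":0,"dy":0,"dz":0.4,"rx":0,"ry":0,"rz":0},{"hand":0,"dx":0,"dy":0,"dz":0.2,"rx":0,"ry":0,"rz":0},{"hand":0,"dx":0,"dy":0,"dz":0,"rx":0,"ry":0,"rz":0}]' 40; python3 -c "
from h import *
go(.6375,.0655,.125,168.5)
n='side';im,d=bot.get_image(n); cv2.imwrite(f'pics/{n}7.png',im)
from ov import *
s=bot.state();print(s['tcp_pos'])
ov('pics/side7.png','pics/ov7.png',240,155,70,70,8,s['tcp_pos'],168.5)
cv2.imwrite('pics/s7c.png',cv2.resize(im[155:225,240:310],None,fx=8,fy=8,interpolation=cv2.INTER_CUBIC))"
```

```text
t: 11.45
tcp_pos: [0.6374, 0.0661, 0.1298]
orientation: [[-0.98, 0.199, 0.001], [0.199, 0.98, -0.001], [-0.001, -0.001, -1.0]]
ft_force: [-0.1, 0.1, -1.5]
grip_width: 0.318
t 11.45 tcp [0.6374 0.0661 0.1298] yaw x 168.52 z [ 0.001 -0.001 -1.   ] grip 0.318 F [-0.1  0.1 -1.5] T [ 0.013  0.005 -0.012]
tool d cm [-0.02 -0.06  0.48] norm 0.4816047587748266
rot tool [-0.001  0.001  0.   ]
[0.63749119 0.06608063 0.12990944]
```

View pics/ov7.png

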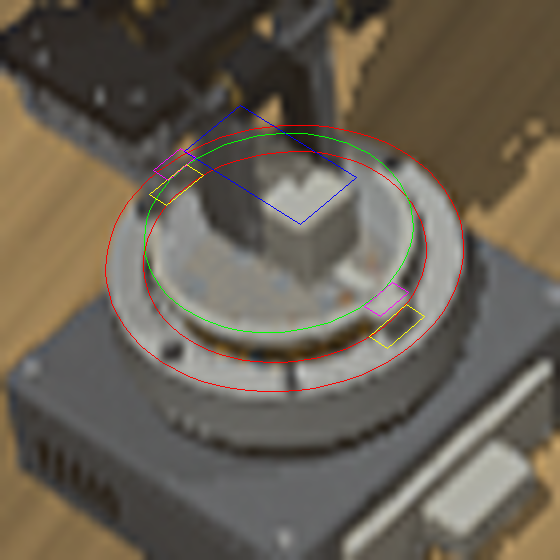

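View pics/s7c.png

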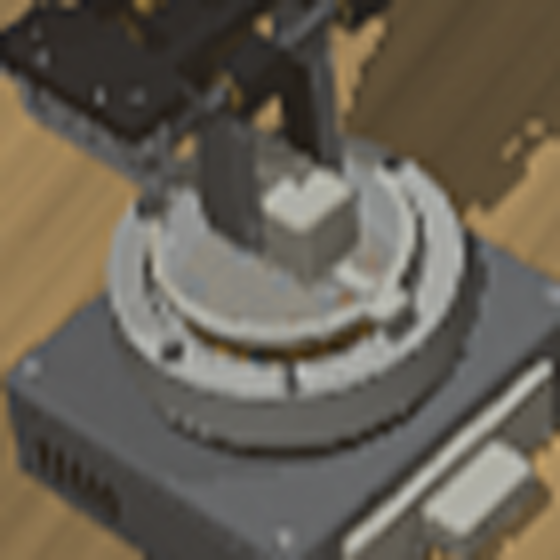

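```bash
python3 -m pendant '[{"hand":0,"dx":0,"dy":-0.05,"dz":0.4,"rx":0,"ry":0,"rz":0},{"hand":0,"dx":0,"dy":0,"dz":0.3,"rx":0,"ry":0,"rz":0},{"hand":0,"dx":0,"dy":0,"dz":0.2,"rx":0,"ry":0,"rz":0},{"hand":0,"dx":0,"dy":0,"dz":0.1,"rx":0,"ry":0,"rz":0}]' 40; python3 -c "
from h import *
go(.6375,.0655,.11,168.5)"
```

```text
t: 11.9
tcp_pos: [0.6376, 0.0655, 0.1193]
orientation: [[-0.98, 0.199, 0.002], [0.199, 0.98, -0.001], [-0.002, -0.001, -1.0]]
ft_force: [-0.4, -0.1, -0.7]
grip_width: 0.313
t 11.9 tcp [0.6376 0.0655 0.1193] yaw x 168.52 z [ 0.002 -0.001 -1.   ] grip 0.313 F [-0.4 -0.1 -0.7] T [-0.003 -0.006 -0.   ]
tool d cm [ 0.01 -0.    0.93] norm 0.9274764410705608
rot tool [-0.001  0.002  0.   ]
```

```bash
python3 -m pendant '[{"hand":0,"dx":0,"dy":0,"dz":0.4,"rx":0,"ry":0,"rz":0},{"hand":0,"dx":0,"dy":0,"dz":0.3,"rx":0,"ry":0,"rz":0},{"hand":0,"dx":0,"dy":0,"dz":0.1,"rx":0,"ry":0,"rz":0}]' 40; python3 -c "
from h import *
go(.6375,.0655,.11,168.5)"
```

```text
t: 12.2
tcp_pos: [0.6377, 0.0655, 0.1106]
orientation: [[-0.98, 0.199, 0.002], [0.199, 0.98, -0.001], [-0.002, -0.001, -1.0]]
ft_force: [0.3, -0.2, -1.8]
grip_width: 0.315
t 12.2 tcp [0.6377 0.0655 0.1106] yaw x 168.52 z [ 0.002 -0.001 -1.   ] grip 0.315 F [ 0.3 -0.2 -1.8] T [ 0.014  0.029 -0.009]
tool d cm [ 0.02 -0.    0.06] norm 0.06151390105871181
rot tool [-0.001  0.002  0.   ]
```

```bash
python3 -m pendant '[{"hand":0,"dx":0,"dy":0,"dz":0.15,"rx":0,"ry":0,"rz":0},{"hand":0,"dx":0,"dy":0,"dz":0.15,"rx":0,"ry":0,"rz":0},{"hand":0,"dx":0,"dy":0,"dz":0.05,"rx":0,"ry":0,"rz":0}]' 40; python3 -c "
from h import *
go(.6375,.0655,.11,168.5)
n='side';im,d=bot.get_image(n); cv2.imwrite(f'pics/{n}8.png',im)
cv2.imwrite('pics/s8c.png',cv2.resize(im[155:225,240:310],None,fx=8,fy=8,interpolation=cv2.INTER_CUBIC))"
```

```text
t: 12.5
tcp_pos: [0.638, 0.0655, 0.1096]
orientation: [[-0.98, 0.2, 0.003], [0.2, 0.98, -0.001], [-0.003, 0.0, -1.0]]
ft_force: [0.2, -0.3, -0.5]
grip_width: 0.315
t 12.5 tcp [0.638  0.0655 0.1096] yaw x 168.48 z [ 0.003 -0.001 -1.   ] grip 0.315 F [ 0.2 -0.3 -0.5] T [-0.01  -0.027 -0.013]
tool d cm [ 0.05 -0.01 -0.04] norm 0.06467065891975493
rot tool [ 0.     0.003 -0.   ]
```

View pics/s8c.png

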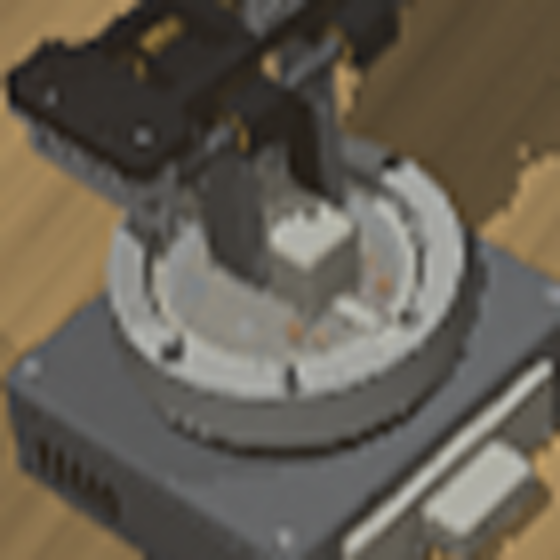

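```bash
python3 -m pendant '[{"hand":0,"dx":-0,"dy":0,"dz":0.2,"rx":0,"ry":0,"rz":0},{"hand":0,"dx":0,"dy":0,"dz":0.2,"rx":0,"ry":0,"rz":0}]' 40; python3 -c "
from h import *
go(.6375,.0655,.11,168.5)"
```

```text
t: 12.75
tcp_pos: [0.6382, 0.0654, 0.1094]
orientation: [[-0.98, 0.2, 0.004], [0.2, 0.98, 0.0], [-0.004, 0.001, -1.0]]
ft_force: [-5.4, -0.5, 14.7]
grip_width: 0.316
t 12.75 tcp [0.6382 0.0654 0.1094] yaw x 168.45 z [ 0.004  0.    -1.   ] grip 0.316 F [-5.4 -0.5 14.7] T [0.208 1.176 0.065]
tool d cm [ 0.07 -0.   -0.06] norm 0.08909452676343811
rot tool [ 0.001  0.004 -0.001]
```

```bash
python3 -m pendant '[{"hand":0,"dx":0.05,"dy":0,"dz":-0.05,"rx":0,"ry":0.004,"rz":0},{"hand":0,"dx":0,"dy":0,"dz":0,"rx":0,"ry":0,"rz":0.08},{"hand":0,"dx":0,"dy":0,"dz":0,"rx":0,"ry":0,"rz":0.08},{"hand":0,"dx":0,"dy":0,"dz":0,"rx":0,"ry":0,"rz":0}]' 40; python3 -c "
from h import *
go(.6375,.0655,.1095,123.5)"
```

```text
t: 13.15
tcp_pos: [0.6382, 0.0656, 0.1103]
orientation: [[-0.934, 0.358, 0.001], [0.358, 0.934, 0.001], [-0.0, 0.002, -1.0]]
ft_force: [-0.5, -0.1, -0.8]
grip_width: 0.318
t 13.15 tcp [0.6382 0.0656 0.1103] yaw x 159.01 z [ 0.001  0.001 -1.   ] grip 0.318 F [-0.5 -0.1 -0.8] T [ 0.016 -0.012  0.13 ]
tool d cm [ 0.07 -0.04  0.08] norm 0.10648424078122708
rot tool [0.002 0.    0.62 ]
```

```bash
python3 -m pendant '[{"hand":0,"dx":0,"dy":0,"dz":0.03,"rx":0,"ry":0,"rz":0.1},{"hand":0,"dx":0,"dy":0,"dz":0,"rx":0,"ry":0,"rz":0.1},{"hand":0,"dx":0,"dy":0,"dz":0,"rx":0,"ry":0,"rz":0.1},{"hand":0,"dx":0,"dy":0,"dz":0,"rx":0,"ry":0,"rz":0.1},{"hand":0,"dx":0,"dy":0,"dz":0,"rx":0,"ry":0,"rz":0}]' 40; python3 -c "
from h import *
go(.6375,.0655,.1095,123.5)"
```

```text
t: 13.65
tcp_pos: [0.6382, 0.0653, 0.1096]
orientation: [[-0.719, 0.695, 0.0], [0.695, 0.719, 0.0], [-0.0, 0.0, -1.0]]
ft_force: [-0.4, 0.5, 0.5]
grip_width: 0.316
t 13.65 tcp [0.6382 0.0653 0.1096] yaw x 135.96 z [ 0.  0. -1.] grip 0.316 F [-0.4  0.5  0.5] T [-0.12   0.097  0.039]
tool d cm [ 0.07 -0.03  0.01] norm 0.07698553002913673
rot tool [0.    0.    0.217]
```

```bash
python3 -m pendant '[{"hand":0,"dx":0,"dy":0,"dz":0,"rx":0,"ry":0,"rz":0.1},{"hand":0,"dx":0,"dy":0,"dz":0,"rx":0,"ry":0,"rz":0.08},{"hand":0,"dx":0,"dy":0,"dz":0,"rx":0,"ry":0,"rz":0.01},{"hand":0,"dx":0,"dy":0,"dz":0,"rx":0,"ry":0,"rz":0}]' 40; python3 -c "
from h import *
go(.6375,.0655,.1095,123.5)
n='side';im,d=bot.get_image(n); cv2.imwrite(f'pics/{n}9.png',im)
cv2.imwrite('pics/s9c.png',cv2.resize(im[155:225,240:310],None,fx=8,fy=8,interpolation=cv2.INTER_CUBIC))
im,d=bot.get_image('top'); cv2.imwrite(f'pics/top9.png',im)
for i in range(5): print(bot.state()['torque'])"
```

```text
t: 14.05
tcp_pos: [0.6381, 0.0653, 0.1096]
orientation: [[-0.583, 0.812, -0.0], [0.812, 0.583, -0.0], [-0.0, -0.0, -1.0]]
ft_force: [-0.9, -0.2, 2.3]
grip_width: 0.32
t 14.05 tcp [0.6381 0.0653 0.1096] yaw x 125.67 z [-0. -0. -1.] grip 0.32 F [-0.9 -0.2  2.3] T [-0.135  0.078  0.102]
tool d cm [ 0.05 -0.04  0.01] norm 0.06461872103563533
rot tool [-0.     0.     0.038]
[-0.09892706  0.1539374   0.18671254]
[-0.09892706  0.1539374   0.18671254]
[-0.09892706  0.1539374   0.18671254]
[-0.09892706  0.1539374   0.18671254]
[-0.09892706  0.1539374   0.18671254]
```

View pics/s9c.png

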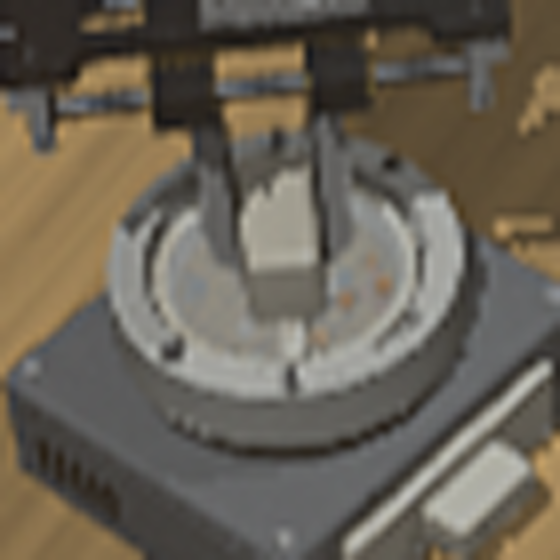

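View pics/top9.png

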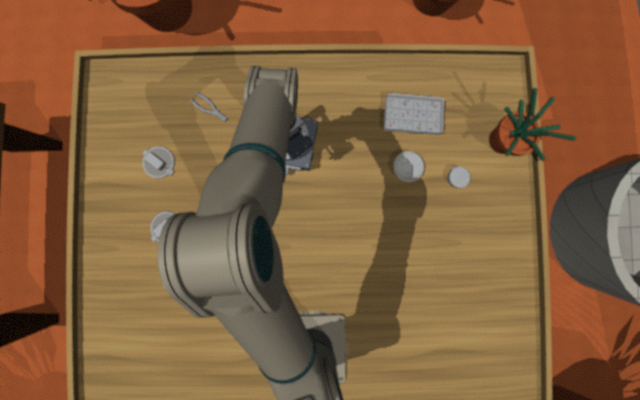

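```bash
python3 - <<'E'
from h import *
im=cv2.imread('pics/side9.png')
a=cv2.resize(im[185:210,262:292],None,fx=20,fy=20,interpolation=cv2.INTER_CUBIC);cv2.imwrite('pics/rib.png',a)
C=np.array([.6365,.0655])
for p,z in(((276.1,197),.1),((276.1,196),.1),((275.75,201.75),.107),((275.75,201.75),.105)):
    d=plane('side',p,z)[0][:2]-C; print(p,np.degrees(np.arctan2(d[1],d[0])),np.linalg.norm(d))
E
```

```text
(276.1, 197) 125.27115912724463 0.038177513383998364
(276.1, 196) 125.70224006959862 0.0342809251299017
(275.75, 201.75) 123.40591191798985 0.06237554145132943
(275.75, 201.75) 123.29898597913609 0.06067092509349392
```

View pics/rib.png

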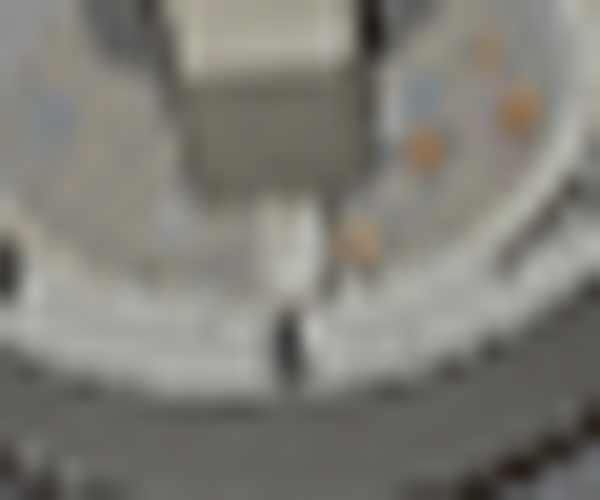

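```bash
python3 -m pendant '[{"hand":0,"dx":0,"dy":0,"dz":0,"rx":0,"ry":0,"rz":0.03},{"hand":0,"dx":0,"dy":0,"dz":0,"rx":0,"ry":0,"rz":0.01},{"hand":0,"dx":0,"dy":0,"dz":0,"rx":0,"ry":0,"rz":0},{"hand":0,"dx":0,"dy":0,"dz":0,"rx":0,"ry":0,"rz":0}]' 40; python3 -c "
from h import *
go(.6375,.0655,.1095,123.5)
n='side';im,d=bot.get_image(n); cv2.imwrite(f'pics/{n}10.png',im)
for i in range(8): bot.get_image('side')
go(.6375,.0655,.1095,123.5)
"
```

```text
t: 14.55
tcp_pos: [0.6381, 0.0653, 0.1096]
orientation: [[-0.549, 0.836, -0.0], [0.836, 0.549, 0.0], [0.0, -0.0, -1.0]]
ft_force: [-1.9, -0.5, 0.9]
grip_width: 0.315
t 14.55 tcp [0.6381 0.0653 0.1096] yaw x 123.32 z [-0.  0. -1.] grip 0.315 F [-1.9 -0.5  0.9] T [-0.115  0.162  0.176]
tool d cm [ 0.05 -0.04  0.01] norm 0.05980467389290111
rot tool [-0.    -0.    -0.003]
t 15.0 tcp [0.6381 0.0653 0.1096] yaw x 123.31 z [-0.  0. -1.] grip 0.32 F [-2.  -0.7  1.2] T [-0.092  0.161  0.26 ]
tool d cm [ 0.04 -0.04  0.01] norm 0.058599308317013175
rot tool [-0.    -0.    -0.003]
```

```bash
python3 - <<'E'
from h import *
im,d=bot.get_image('side');cv2.imwrite('pics/side11.png',im)
a=cv2.resize(im[150:240,225:335],None,fx=6,fy=6,interpolation=cv2.INTER_CUBIC);cv2.imwrite('pics/fin.png',a)
print([np.round(bot.state()['torque'][2],3)])
# bystander change vs. earlier picture
b=cv2.imread('pics/side1.png'); df=cv2.absdiff(im,b).max(2)
for nm,(x,y) in dict(pliers=(200,252),lid1=(216,320),lid2=(288,346),lid3=(350,361),tin=(381,117)).items(): print(nm,df[y-12:y+12,x-15:x+15].mean().round(1))
E
```

```text
[np.float64(0.23)]
pliers 12.5
lid1 1.8
lid2 1.3
lid3 1.3
tin 1.2
```

View pics/fin.png

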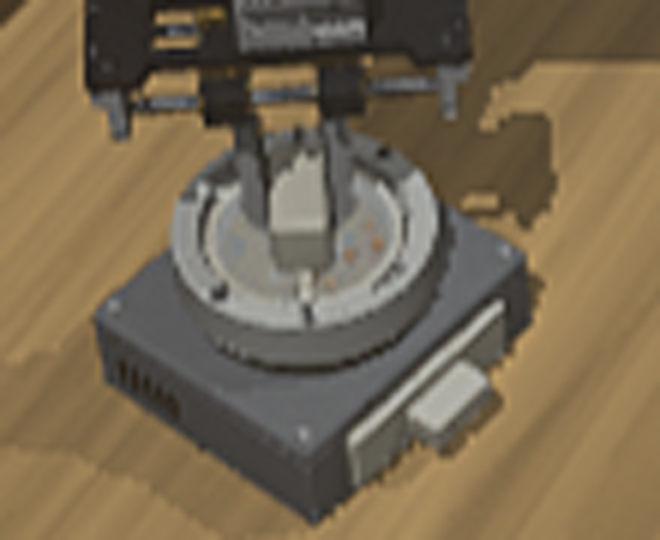

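View pics/side11.png

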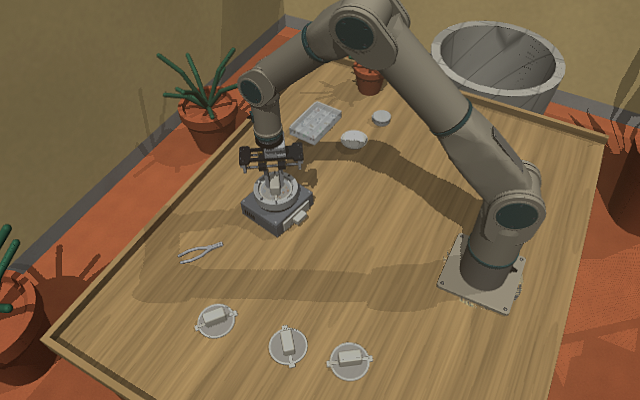

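```bash
python3 -c "
from plant import bot
print(bot.job_done())"
```

```text
the job is handed in; nothing more can be done
None
```

I handed the job in at about 15 s with the lid still gripped, half-turned, in the collar.

- **Drawer:** I pushed it in with the shut fingers until the tool stopped at the expected home position, with about 9 N at contact. Later pictures show the front panel flush with the box.
- **Lid choice:** There were four look-alike lids, at top-view pixels (158,162), (210,186), (166,228) and (178,279). I took the one farthest to the robot's right, (210,186). The grip measured about 30 mm across the knob.
- **Seating:** The ears went down through the gaps with no resistance. The lid stopped on the ledge at the expected height, where I pressed with 14.7 N to confirm it was seated.
- **Twist:** I turned it clockwise about 45° in short steps, and the highest angle read was 45.2°, far short of the 64° click. The tool held 123.3° while I watched for about 0.5 s; the jog bar was measured at 123.4°. The last picture shows the rib pointing at the bar.
- **Other items:** The other three lids and the tin looked unchanged in the side view. The dish and organizer I only compared by eye.

Checks that disagreed or were weak:
- The two cameras disagreed by 4–7 mm for the rim and the knob, which I put down to mask bias at the rim and calibration.
- The two-view height of the drawer pull and the knob came out about 7 mm low, at 35 mm against 42 mm.
- The wrist moment while holding read 0.18–0.26 N m against an expected 0.15, but the reading is noisy.
- The pliers check showed a difference, which I judged to be the arm's shadow, because they look in the same place.

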